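Set the aperture turret on the photometer rail

ROBOT

A 7-joint arm with a two-finger parallel gripper is mounted at the origin on a cart in front of the work surface, level with it; the furniture and walls round the work are solid. World frame = base frame: x ahead of the robot, y to its left, z up, the work surface at z = 0. Lengths are in mm, angles in rad, forces in N, time in s.
With the tool pointing down it reaches from about 400 to 875 mm from the base axis. Payload 4.4 kg.
Tool frame: the origin (TCP) lies at the very end of the fingers, on their centre line; the grasp point (between the pads) lies 19 mm behind it (ctrl.grasp_offset is the distance from the TCP to the grasp point, in mm); z points along the fingers, y is the line along which they close (so a half turn about z gives the same grasp; the last joint's range is limited). The gripper opens to 85 mm and grips with 20 to 120 N. Pads are 22 mm wide; open, the fingers measure 114 mm over their backs; the gripper's body (76 mm by 85 mm) begins 54 mm behind the grasp point. The pads swing forward as they close: fully open they stand 13 mm farther back than shut.
Start: joints at [-1.271, 0.628, 0.038, 1.517, -0.027, 0.996, -0.02], TCP at [232.48, 607.018, 231.313] pointing down, gripper open.
Joint ranges: [-3.06, 3.06], [-0.37, 2.12], [-1.25, 1.32], [0.18, 2.47], [-1.1, 4.24], [0.23, 1.98], [-2.94, 2.94]. Speed limits (rad/s): [2.57, 2.57, 3.14, 3.14, 3.14, 3.14, 3.14].

INTERFACE

Orientations are given as [roll, pitch, yaw] about the fixed x, y, z axes, in that order (R = Rz(yaw) Ry(pitch) Rx(roll)).
In Python, from cell import status, cams, ctrl gives the robot as it stands.
- The arm moves only by the tool move_arm, never from a script. Its argument "plan" is a list of rows, each a list of 3 entries, a list of its own where there are three numbers: the shift along the world's x, y, z in mm, then the turn, a rotation vector about the world's x, y, z in degrees, then the opening, from 0 (shut) to 1 (fully open). In form: [[[x, y, z], [wx, wy, wz], gripper], ...]. A call has 1 to 10 rows; each row shifts and turns the commanded pose from where the row before left it; what a row does not reach is not made up. A row lasts 1/8 s, in which the tool goes at most 62.5 mm and 10.7 degrees, less where a joint would pass 70% of its speed; a pose out of reach is approached as far as the arm can. A call with a gripper value outside its range is refused whole. The fingers move at their own pace and stop on an object; the grip force is fixed at half the most. Time passes only in rows, so rows that do not move let the fingers close. It gives the time, the measured TCP pose, the force, the opening and the grip force at its end, in the units of the state.
- status.read_state(): the state, without advancing time (a new reading comes with each control period).
- cams.get_image(name): name is "scene" or "top" or "wrist"; returns the picture (480x640x3 uint8, blue, green, red); there is no depth.
- cams.camera_params(name): a dict with "K" (3x3 intrinsics, pixels), "pose" (4x4, takes a point from camera to world coordinates); the wrist camera has in their place "tool_from_camera" (4x4, takes a point from camera to tool coordinates, whose origin is the TCP and whose axes are the flange's). Camera axes: x right, y down, z forward; pixel columns grow to the right and rows downward; lengths in mm; the calibration is good to about 2 mm. A picture is of the moment at which its call begins: read the wrist's pose just before it. camera_params takes no time and is no camera call.
- ctrl.finish_job(): hands the job in; it is judged then, once.
The state is a dict: "clock": time; "qpos": joint angles; "qd": joint speeds; "tau": joint torques, N m; "eef_pos": TCP position; "tool_rot": TCP orientation; "force": force on the tool from outside, world axes, zero at the start; "torque": the same for the moment, N m; "width": finger opening in mm; "gripper_force": force on a finger pad.
Only numpy, scipy, OpenCV 4.12 (cv2) and the standard library are available. Lean on these libraries where they do the work, as an engineer would, in place of code of your own. Each camera call takes 0.05 s, during which the arm holds its last target. There are 200 camera calls.

TASK

On the photometer rail, release the carriage clamp by swinging its ball lever fully over to the right, slide the carriage along until the white line of its pointer meets the white line on the red index rider, and swing the lever fully back to the left to lock it there. Only then turn the turret knob clockwise from blank, three clicks to the three-dot stop - never on to the fourth, which floods the detector - and finish still holding the knob there, because its spring closes the turret when it is let go. Do not disturb the other things on the bench.

Things in the scene. Friction and masses are not known exactly. Their poses are not given: they have to be found in the camera images.
- rail: silver photometer rail fixed to the bench, 480 mm long, with a black finned lamp on its left end and a grey detector box on its right end (both 107 mm tall at most). Origin under its middle, on the bench; x points across the rail away from the robot, y along the rail to the lamp (left), z up. It stands turned by up to 0.22 rad. A white scale with 5 mm divisions runs along its front. Things near the rail are described in this frame.
- carriage (a joint): place of the black carriage along the rail, m, growing to the left (towards the lamp); 0 is the rail's middle, ends at -0.115 and 0.115. It starts left of where it must go. Released, it slides with about 4 N; locked, it resists more than 25 N. The carriage is 80 mm long; on it stands the dark turret housing, a box 64 x 64 mm whose silver top plate is 95 mm above the bench.
- pointer (a point): tip of the carriage's pointer, a black tongue 14 mm wide with a white line along its middle, which runs over the front scale, 26 mm above the bench; 50 mm in front of the carriage's middle and 30 mm to the right of it. Its axes are the rail's.
- mark (a point): end, next to the pointer, of the white line on the red index rider (10 mm wide) clipped over the front edge of the scale, 22 mm above the bench. Its axes are the rail's: pointer and mark meet when they have the same y in the rail's frame. The rider is fixed and passes under the carriage's clamp bracket.
- clamp_lever (a joint): clamp lever, rad: 0 = fully locked (lever points to the left front, 0.7 rad left of straight towards the robot), 1.4 = fully released (to the right front, 0.7 rad to the other side); both ends are stops. It grows as the lever swings to the right, counter-clockwise from above, about an upright axis through point lever_pivot. It needs about 2 N at the ball, stays where it is left, and the shoe is clear of the rail from 0.7 rad up. Starts locked (below 0.1).
- lever_ball (a point): centre of the black ball, 23 mm in diameter, on the end of the clamp lever, 82 mm above the bench, 66 mm from the lever's axis. Its axes at joint value 0 are the rail's and turn with the lever. It can be pinched from above.
- lever_pivot (a point): point of the lever's axis at the height of the ball, 82 mm above the bench, fixed to the carriage 70 mm in front of its middle. Below it is the steel hub, 25 mm in diameter, from 50 to 73 mm above the bench.
- turret (a joint): turret, rad, growing clockwise from above: 0 = blank (a stop, where it starts), then a click every 24 degrees (0.419 rad): first stop 0.419 (one dot), second 0.838 (two dots), third 1.257 (three dots), fourth 1.676 (four dots). A spring turns it back to 0 when let go (the clicks do not keep it); turning takes 0.03 to 0.16 N m.
- turret_knob: black bar grip of the turret, 40 mm long, 13 mm thick, 27 mm tall, upright on a black dial disc 38 mm in diameter. Origin at the middle of its underside, 102 mm above the bench, on the turret's upright axis, 2 mm behind the carriage's middle; x lies along the bar, its end with the white line points to -x. At blank the white line points to the right front, 48 degrees from straight towards the robot.
- knob_grip (a point): centre of the bar grip, half-way up, 115.5 mm above the bench; axes as body turret_knob.
- beaker_100: small clear glass beaker, 58 mm wide, 70 mm tall, behind the rail; a bystander, to be left alone. Origin at its underside.
- meter: white hand-held meter lying on its back, 144 x 66 x 28 mm, right of the rail; a bystander, to be left alone. Origin at its underside.
- timer: grey timer, 58 x 58 x 18 mm, right of the rail near the front; a bystander, to be left alone. Origin at its underside.
- dish_0: lidded aluminium moisture dish, 68 mm across, 24 mm tall, right of the rail; a bystander, to be left alone. Origin at its underside.
- dish_2: lidded aluminium moisture dish, 68 mm across, 24 mm tall, left of the rail; a bystander, to be left alone. Origin at its underside.
- marker_b: black and white marker pen, 135 mm long, 17 mm thick, lying at the left front; a bystander, to be left alone. Origin at its underside.

How it is judged (in metres and radians):
On the way, in this order (a step that is already met when the one before it is completed fails the run):
1. the clamp lever is swung over to released (value of joint clamp_lever above 1.1 rad), for 0.1 s.
2. the carriage is slid to the mark while the clamp is released (y of pointer in the frame of mark between -0.004 and 0.004 m and value of joint clamp_lever above 0.7 rad), for 0.1 s.
3. the clamp is locked with the pointer at the mark and the turret still at blank (y of pointer in the frame of mark between -0.004 and 0.004 m and value of joint clamp_lever below 0.2 rad and value of joint turret below 0.3 rad), for 0.2 s.
4. the turret is turned to its third stop (value of joint turret between 1.127 and 1.387 rad and y of pointer in the frame of mark between -0.004 and 0.004 m and value of joint clamp_lever below 0.2 rad), for 0.3 s.
At the end, for the whole second after the job is handed in: the fingers hold the turret knob (more than 1 N between them) at its third stop (1.257 rad, within 0.13 rad), the clamp lever is locked (below 0.2 rad) and the pointer is within 4 mm of the mark along the rail (all of step 4 and contact force between the fingers and turret_knob above 1 N); the arm keeps its last pose, push and grip.
It fails at once if the turret is turned on towards its fourth stop (past 1.52 rad) (value of joint turret above 1.52 rad).
It fails at once if the turret is turned out of blank (more than 0.3 rad) while the clamp is not locked (above 0.4 rad) (value of joint turret above 0.3 rad and value of joint clamp_lever above 0.4 rad).
It fails at once if one of the bystanders (beaker, meter, timer, dishes, marker) is moved more than 30 mm (distance of any of beaker_100, meter, timer, dish_0, dish_2, marker_b from where it was at the start of the episode above 0.03 m).
It also fails if it takes over 58 s, if anything falls off the work surface, if the arm or the gripper's body presses on something with over 40 N, if the wrist force passes 120 N, or if a joint passes its speed limit or range.

## Working session

There is one attempt and no reset: what is moved stays moved. The work goes in short steps, Python scripts to look and compute and a tool call to move; the robot and the scene stay as the last step left them, time stands still between calls to the robot, and variables do not carry over. Pictures are saved under pics/ and viewed, at most 10 in all, crops included, and the job is handed in when it is done.

Besides the shell and the picture viewer there is one more tool, called as name([rows], argument=value, ...), one row to a line, values as JSON. move_arm: Moves the arm, as the interface text tells. Its arguments: {"type":"object","properties":{"plan":{"type":"array","items":{"type":"array"}}},"required":["plan"]}

```bash
mkdir -p pics
python3 - <<'E'
from cell import status,cams,ctrl
import cv2,numpy as np
np.set_printoptions(precision=4,suppress=True)
for n in("scene","top"):
    im=cams.get_image(n);cv2.imwrite(f"pics/{n}0.png",im);p=cams.camera_params(n);print(n,p["K"],p["pose"])
print(cams.camera_params("wrist"),ctrl.grasp_offset)
print(status.read_state())
E
```

```text
scene [[617.8213   0.     325.6066]
 [  0.     617.8213 244.6382]
 [  0.       0.       1.    ]] [[    0.6643    -0.3708     0.649   -662.9437]
 [   -0.7471    -0.3562     0.5612 -1086.7885]
 [    0.0231    -0.8577    -0.5137  1129.6811]
 [    0.         0.         0.         1.    ]]
top [[452.2077   0.     318.7388]
 [  0.     452.2077 241.0123]
 [  0.       0.       1.    ]] [[  -0.0107   -0.9898    0.1419  427.668 ]
 [  -0.9999    0.0102   -0.0041   30.5066]
 [   0.0026   -0.1419   -0.9899 1389.2007]
 [   0.        0.        0.        1.    ]]
{'K': array([[389.5573,   0.    , 323.4103],
       [  0.    , 389.5573, 239.0722],
       [  0.    ,   0.    ,   1.    ]]), 'tool_from_camera': array([[  -0.0004,   -0.9518,   -0.3066,   78.5832],
       [   1.    ,   -0.0004,   -0.0002,   -0.4715],
       [   0.    ,   -0.3066,    0.9518, -143.4239],
       [   0.    ,    0.    ,    0.    ,    1.    ]])} 18.700000000000003
{'clock': 0.1, 'qpos': array([-1.2708,  0.6293,  0.0384,  1.5183, -0.027 ,  0.9963, -0.02  ]), 'qd': array([-0.0007, -0.003 ,  0.0002, -0.0027, -0.0017, -0.0004, -0.0002]), 'tau': array([  0.0025, -56.4537,   1.2304, -19.3976,   0.0113,   0.0054,
        -0.    ]), 'eef_pos': array([232.2479, 606.4838, 230.4649]), 'tool_rot': array([-3.1398, -0.    ,  2.7758]), 'force': array([-0.1877, -0.3424, -0.4278]), 'torque': array([-0.0228,  0.0109,  0.0798]), 'gripper_force': 0.0, 'width': 85.287609268548}
```

View pics/top0.png

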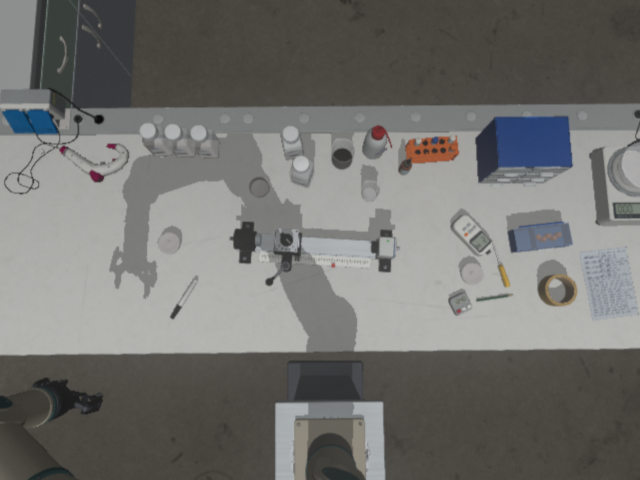

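View pics/scene0.png

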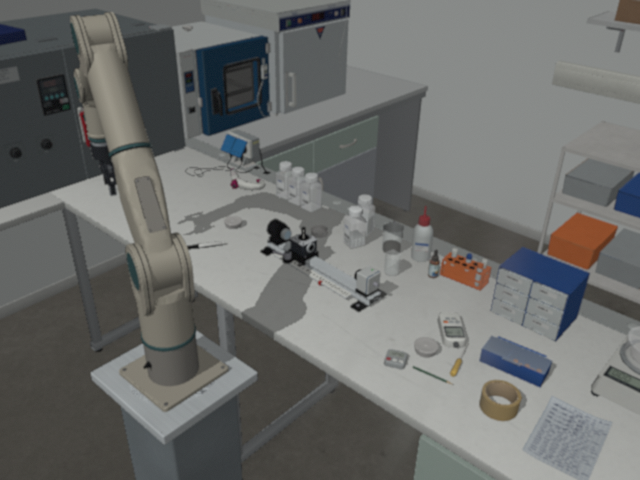

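```bash
cat > h.py <<'E'
from cell import status,cams,ctrl
import cv2,numpy as np
from scipy.spatial.transform import Rotation as R
np.set_printoptions(precision=2,suppress=True)
def wpose():
    s=status.read_state();T=np.eye(4);T[:3,:3]=R.from_euler('xyz',s['tool_rot']).as_matrix();T[:3,3]=s['eef_pos']
    return T@cams.camera_params("wrist")["tool_from_camera"]
def px2w(uv,z,K,P):
    d=P[:3,:3]@np.linalg.inv(K)@np.array([uv[0],uv[1],1.]);return P[:3,3]+d*(z-P[2,3])/d[2]
def w2px(p,K,P):
    q=K@(P[:3,:3].T@(np.asarray(p,float)-P[:3,3]));return q[:2]/q[2]
def C(n): return cams.camera_params(n)["K"],(wpose() if n=="wrist" else cams.camera_params(n)["pose"])
E
python3 - <<'E'
from h import *
c=C("top")
for n,uv,z in [("ball",(269,282),82),("rider",(333,265),22),("knob",(287,239),115),("ptr",(287,266),26),("detR",(397,247),40),("scaleL",(260,256),15),("scaleR",(371,262),15)]:print(n,px2w(uv,z,*c))
im=cv2.imread("pics/top0.png");cv2.imwrite("pics/top0c.png",cv2.resize(im[215:300,225:410],(800,368),interpolation=cv2.INTER_CUBIC))
E
```

```text
ball [497.22 169.75  82.  ]
rider [549.77 -17.56  22.  ]
knob [617.06 115.58 115.  ]
ptr [547.84 121.59  26.  ]
detR [ 600.45 -210.39   40.  ]
scaleL [580.29 204.75  15.  ]
scaleR [ 558.35 -133.87   15.  ]
```

View pics/top0c.png

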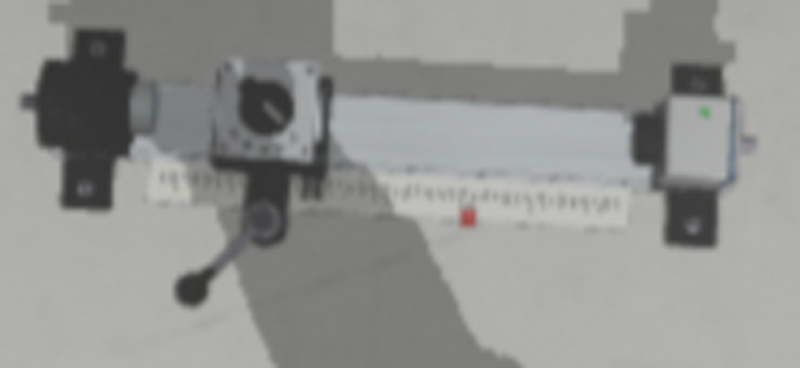

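move_arm([
  [[24,-50,0],[0,0,2.1],1],
  [[24,-50,0],[0,0,2.1],1],
  [[24,-50,0],[0,0,2.1],1],
  [[24,-50,0],[0,0,2.1],1],
  [[24,-50,-5],[0,0,2.1],0.4],
  [[24,-50,-5],[0,0,2.1],0.4],
  [[24,-50,-5],[0,0,2.1],0.4],
  [[24,-50,-5],[0,0,2.1],0.4],
  [[24,-50,-5],[0,0,2.1],0.4],
  [[24,-46,-5],[0,0,2.1],0.4],
])

```text
clock: 1.35
eef_pos: [472.9, 109.1, 201.0]
tool_rot: [-3.141, -0.0, -3.14]
force: [0.6, 0.5, -0.0]
width: 34.2
gripper_force: 0.0
```

Run:
```python
from h import *
s=status.read_state();print(s['eef_pos'],s['tool_rot'],s['qpos'],s['width'],s['clock'],s['qd'])
P=wpose();np.save("P1.npy",P);im=cams.get_image("wrist");cv2.imwrite("pics/w1.png",im)
```

```text
[472.91 109.11 201.04] [-3.14 -0.   -3.14] [-0.26  0.44 -0.04  2.    0.02  0.7   1.26] 34.21952437180847 1.35 [ 0.89  0.17 -0.06 -0.18  0.04 -0.01  1.1 ]
```

View pics/w1.png

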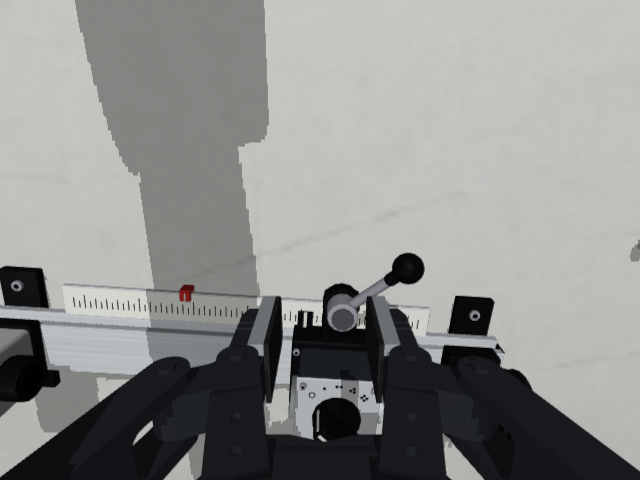

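Run:
```python
from h import *
K=C("wrist")[0];P=np.load("P1.npy")
for n,uv,z in [("ball",(407,268),82),("rider",(187,289),22),("hub",(342,318),73),("scaleR",(64,285),20),("scaleL",(430,309),20),("knobc",(337,420),102),("boltR",(16,286),8),("boltL",(474,315),8)]:print(n,px2w(uv,z,K,P))
im=cv2.imread("pics/w1.png");cv2.imwrite("pics/w1c.png",cv2.resize(im[240:360,150:450],(800,320),interpolation=cv2.INTER_CUBIC))
```

```text
ball [500.62 169.26  82.  ]
rider [545.68 -15.05  22.  ]
hub [546.47 123.26  73.  ]
scaleR [ 542.77 -127.29   20.  ]
scaleL [566.7  207.69  20.  ]
knobc [618.33 119.23 102.  ]
boltR [ 549.35 -181.54    8.  ]
boltL [579.51 254.5    8.  ]
```

View pics/w1c.png

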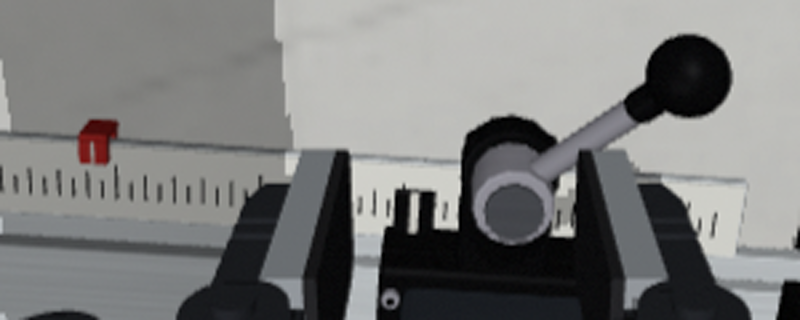

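move_arm([
  [[6,12,0],[0,0,-9],0.5],
  [[6,12,0],[0,0,-9],0.5],
  [[6,12,0],[0,0,-9],0.5],
  [[6,12,0],[0,0,-9],0.5],
  [[4,11,0],[0,0,-8],0.5],
  [[0,0,-40],[0,0,0],0.5],
  [[0,0,-40],[0,0,0],0.5],
  [[0,0,0],[0,0,0],0.5],
  [[0,0,0],[0,0,0],0.5],
])

```text
clock: 2.52
eef_pos: [501.1, 170.2, 122.2]
tool_rot: [3.141, 0.001, 2.374]
force: [-0.3, 0.0, 0.3]
width: 42.4
gripper_force: 0.0
```

Run:
```python
from h import *
s=status.read_state();print(s['eef_pos'],s['tool_rot'],s['qpos'],s['width'],s['clock'],s['qd'])
K=C("wrist")[0];P=wpose();np.save("P2.npy",P);im=cams.get_image("wrist");cv2.imwrite("pics/w2.png",im)
P1=np.load("P1.npy");m=px2w((186,296.5),22,K,P1);p=px2w((305.6,312),26,K,P1);ey=np.array([.0699,.9976,0]);print(m,p,(m-p)@ey,w2px((500.6,169.3,82),K,P))
```

```text
[501.12 170.2  122.24] [3.14 0.   2.37] [-0.48  0.62  0.15  1.96 -0.16  0.57  0.58] 42.423430369849335 2.525 [-0.   -0.02  0.   -0.01  0.   -0.01  0.  ]
[553.19 -16.76  22.  ] [566.71  92.44  26.  ] -109.87771481178173 [322.3  275.36]
```

View pics/w2.png

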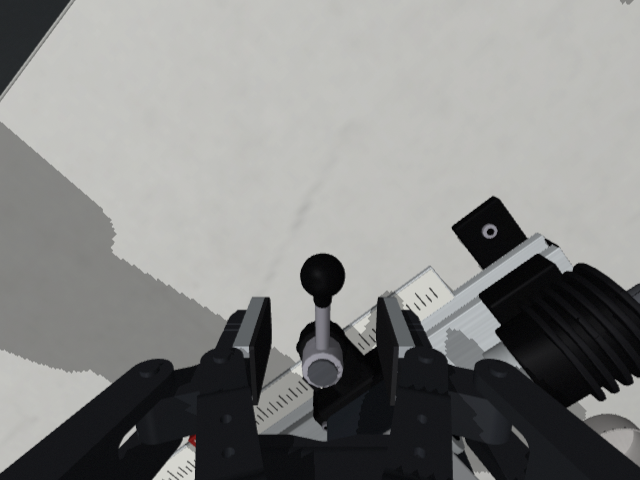

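Run:
```python
import numpy as np
a=2.372+np.radians(8.2)*np.arange(11);p=66*np.c_[np.cos(a),np.sin(a)];print(np.round(np.diff(p,axis=0),1).tolist())
```

```text
[[-6.1, -7.2], [-5.0, -8.0], [-3.8, -8.6], [-2.5, -9.1], [-1.2, -9.4], [0.2, -9.4], [1.5, -9.3], [2.8, -9.0], [4.1, -8.5], [5.3, -7.8]]
```

move_arm([
  [[0,-1,-25],[0,0,0],0.5],
  [[0,0,-20],[0,0,0],0.5],
  [[0,0,-10],[0,0,0],0.5],
  [[0,0,0],[0,0,0],0.33],
  [[0,0,0],[0,0,0],0.33],
  [[0,0,0],[0,0,0],0.33],
])

```text
clock: 3.32
eef_pos: [501.0, 169.2, 67.1]
tool_rot: [3.14, 0.001, 2.374]
force: [-0.4, -0.2, 0.0]
width: 28.0
gripper_force: 0.0
```

move_arm([
  [[-6.1,-7.2,0],[0,0,8.2],0.33],
  [[-5,-8,0],[0,0,8.2],0.33],
  [[-3.8,-8.6,0],[0,0,8.2],0.33],
  [[-2.5,-9.1,0],[0,0,8.2],0.33],
  [[-1.2,-9.4,0],[0,0,8.2],0.33],
  [[0.2,-9.4,0],[0,0,8.2],0.33],
  [[1.5,-9.3,0],[0,0,8.2],0.33],
  [[2.8,-9,0],[0,0,8.2],0.33],
  [[4.1,-8.5,0],[0,0,8.2],0.33],
  [[5.3,-7.8,0],[0,0,8.2],0.33],
])

```text
clock: 4.58
eef_pos: [496.5, 83.1, 66.9]
tool_rot: [-3.141, 0.002, -2.473]
force: [-0.6, 1.7, 0.0]
width: 27.8
gripper_force: 0.7
```

move_arm([
  [[0,0,0],[0,0,0],0.33],
  [[0,0,0],[0,0,0],0.33],
])

```text
clock: 4.82
eef_pos: [495.9, 82.7, 66.5]
tool_rot: [-3.141, 0.0, -2.48]
force: [0.4, -0.5, 0.2]
width: 27.9
gripper_force: 0.0
```

Run:
```python
from h import *
K=C("wrist")[0];P=wpose();np.save("P3.npy",P);im=cams.get_image("wrist");cv2.imwrite("pics/w3.png",im)
s=status.read_state();print(s['eef_pos'],s['tool_rot'],s['qpos'],s['force'])
```

```text
[495.77  82.78  66.47] [-3.14  0.   -2.48] [-0.05  0.7  -0.26  2.05  0.4   0.44  1.62] [ 0.55 -0.31  0.31]
```

View pics/w3.png

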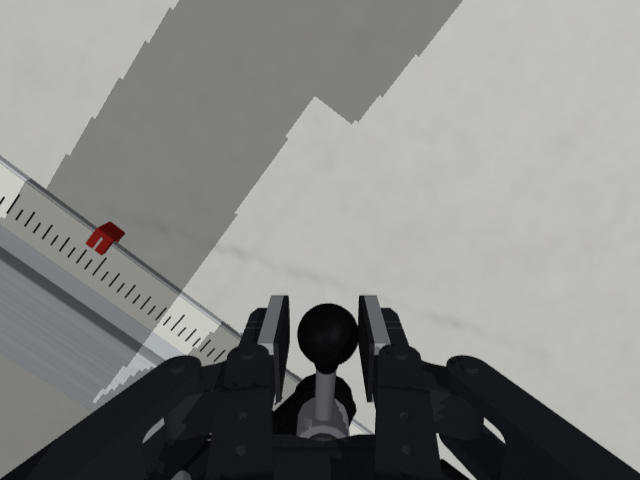

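move_arm([
  [[-0.5,-7,0],[0,0,0],0.33],
  [[-0.9,-13,0],[0,0,0],0.33],
  [[-0.9,-13,0],[0,0,0],0.33],
  [[-0.9,-13,0],[0,0,0],0.33],
  [[-0.9,-13,0],[0,0,0],0.33],
  [[-0.9,-13,0],[0,0,0],0.33],
  [[-0.9,-13,0],[0,0,0],0.33],
  [[-0.9,-13,0],[0,0,0],0.33],
  [[-0.5,-7,0],[0,0,0],0.33],
  [[0,0,0],[0,0,0],0.33],
])

```text
clock: 6.12
eef_pos: [488.1, -24.1, 66.2]
tool_rot: [-3.141, -0.002, -2.479]
force: [-1.5, 0.3, 0.7]
width: 27.9
gripper_force: 0.0
```

Run:
```python
from h import *
K=C("wrist")[0];P3=np.load("P3.npy");print("mark",px2w((97,243),22,K,P3),"ball3",px2w((328,336),82,K,P3))
P=wpose();np.save("P4.npy",P);im=cams.get_image("wrist");cv2.imwrite("pics/w4.png",im)
s=status.read_state();print(s['eef_pos'],s['tool_rot'],s['force'],s['clock'])
m=np.array([552,-17,22]);print("px of mark",w2px(m,K,P))
g=cv2.cvtColor(im,cv2.COLOR_BGR2GRAY)
```

```text
mark [553.82 -18.47  22.  ] ball3 [495.28  84.08  82.  ]
[488.33 -23.57  66.18] [-3.14 -0.   -2.48] [-0.37  0.54 -0.03] 6.175
px of mark [264.14 363.1 ]
```

View pics/w4.png

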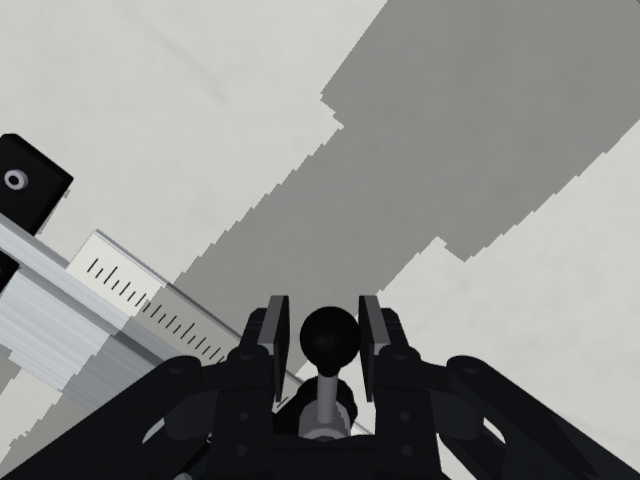

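move_arm([
  [[0,0,0],[0,0,0],0.45],
  [[0,0,0],[0,0,0],0.45],
  [[0,0,20],[0,0,0],0.45],
  [[0,0,30],[0,0,0],0.45],
  [[6,0,30],[0,0,-9.5],0.45],
  [[10,0,34],[0,0,-9.5],0.45],
  [[10,0,0],[0,0,-9.5],0.45],
  [[6,0,0],[0,0,-9.5],0.45],
  [[0,0,0],[0,0,0],0.45],
  [[0,0,0],[0,0,0],0.45],
])

```text
clock: 7.42
eef_pos: [519.9, -22.1, 180.1]
tool_rot: [-3.141, -0.001, -3.138]
force: [0.3, 0.3, -0.5]
width: 38.4
gripper_force: 0.0
```

Run:
```python
from h import *
K=C("wrist")[0]
P=wpose();np.save("P5.npy",P);im=cams.get_image("wrist");cv2.imwrite("pics/w5.png",im)
s=status.read_state();print(s['eef_pos'],s['tool_rot'],s['clock'])
u=w2px([556,-15,24],K,P).round().astype(int);print(u)
x,y=u[0]-60,u[1]-45;cv2.imwrite("pics/w5c.png",cv2.resize(im[y:y+90,x:x+120],(800,600),interpolation=cv2.INTER_NEAREST));print(x,y)
```

```text
[519.96 -22.14 180.13] [ 3.14 -0.   -3.14] 7.475
[333 261]
273 216
```

View pics/w5c.png

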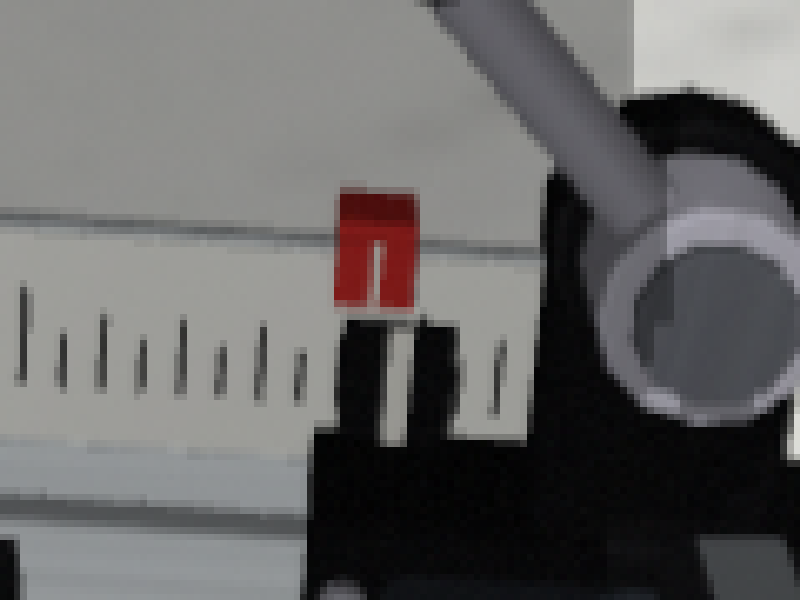

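move_arm([
  [[-6,0,0],[0,0,9.5],0.45],
  [[-10,0,0],[0,0,9.5],0.45],
  [[-10,0,-34],[0,0,9.5],0.45],
  [[-6,0,-30],[0,0,9.5],0.45],
  [[0,0,0],[0,0,0],0.45],
  [[0,0,-30],[0,0,0],0.45],
  [[0,0,-20],[0,0,0],0.45],
  [[0,0,0],[0,0,0],0.33],
  [[0,0,0],[0,0,0],0.33],
  [[0,0,0],[0,0,0],0.33],
])

```text
clock: 8.72
eef_pos: [489.4, -22.3, 67.5]
tool_rot: [-3.14, 0.002, -2.478]
force: [0.5, -1.1, 0.0]
width: 28.1
gripper_force: 0.0
```

move_arm([
  [[-0.1,-1,0],[0,0,0],0.33],
  [[-0.1,-1,0],[0,0,0],0.33],
  [[-0.1,-1,0],[0,0,0],0.33],
  [[0,0,0],[0,0,0],0.33],
  [[0,0,0],[0,0,0],0.33],
  [[0,0,0],[0,0,0],0.33],
])

```text
clock: 9.48
eef_pos: [488.2, -24.8, 66.3]
tool_rot: [3.141, 0.0, -2.477]
force: [-0.8, 4.4, 2.2]
width: 27.8
gripper_force: 1.6
```

move_arm([
  [[-0.1,-1,0],[0,0,0],0.33],
  [[-0.1,-1,0],[0,0,0],0.33],
  [[0,0,0],[0,0,0],0.33],
  [[0,0,0],[0,0,0],0.33],
  [[0,0,0],[0,0,0],0.33],
])

```text
clock: 10.1
eef_pos: [487.9, -27.5, 66.3]
tool_rot: [-3.142, -0.0, -2.478]
force: [0.5, 2.2, 2.0]
width: 28.2
gripper_force: 1.2
```

Run:
```python
import numpy as np
a=3.80-np.radians(8.5)*np.arange(11);p=66*np.c_[np.cos(a),np.sin(a)];print(np.round(np.diff(p,axis=0),1).tolist())
```

```text
[[-5.4, 8.2], [-4.1, 8.9], [-2.8, 9.4], [-1.4, 9.7], [0.1, 9.8], [1.5, 9.7], [2.9, 9.3], [4.3, 8.8], [5.5, 8.1], [6.7, 7.2]]
```

move_arm([
  [[-5.4,8.2,0],[0,0,-8.5],0.33],
  [[-4.1,8.9,0],[0,0,-8.5],0.33],
  [[-2.8,9.4,0],[0,0,-8.5],0.33],
  [[-1.4,9.7,0],[0,0,-8.5],0.33],
  [[0.1,9.8,0],[0,0,-8.5],0.33],
  [[1.5,9.7,0],[0,0,-8.5],0.33],
  [[2.9,9.3,0],[0,0,-8.5],0.33],
  [[4.3,8.8,0],[0,0,-8.5],0.33],
  [[5.5,8.1,0],[0,0,-8.5],0.33],
  [[6.7,7.2,0],[0,0,-8.5],0.33],
])

```text
clock: 11.35
eef_pos: [493.3, 60.5, 65.9]
tool_rot: [-3.137, -0.002, 2.316]
force: [-2.3, -0.4, 0.4]
width: 27.5
gripper_force: 1.2
```

move_arm([
  [[0,0,0],[0,0,0],0.33],
  [[0,0,0],[0,0,0],0.33],
  [[0,0,0],[0,0,0],0.33],
])

```text
clock: 11.72
eef_pos: [495.5, 61.1, 66.4]
tool_rot: [3.141, 0.0, 2.323]
force: [-0.2, -0.7, -0.4]
width: 28.1
gripper_force: 0.2
```

move_arm([
  [[0,0,0],[0,0,0],0.45],
  [[0,0,20],[0,0,0],0.45],
  [[0,0,30],[0,0,0],0.45],
  [[5,-17,30],[0,0,9.4],0.45],
  [[5,-17,34],[0,0,9.4],0.45],
  [[5,-17,0],[0,0,9.4],0.45],
  [[5,-17,0],[0,0,9.4],0.45],
  [[5,-16,0],[0,0,9.4],0.45],
  [[0,0,0],[0,0,0],0.45],
  [[0,0,0],[0,0,0],0.45],
])

```text
clock: 12.98
eef_pos: [520.0, -21.6, 180.3]
tool_rot: [3.141, -0.0, 3.14]
force: [0.3, -0.7, -1.3]
width: 38.4
gripper_force: 0.0
```

Run:
```python
from h import *
K=C("wrist")[0]
P=wpose();np.save("P6.npy",P);im=cams.get_image("wrist");cv2.imwrite("pics/w6.png",im)
s=status.read_state();print(s['eef_pos'],s['tool_rot'],s['clock'])
u=w2px([556,-15,24],K,P).round().astype(int);print(u)
x,y=u[0]-60,u[1]-45
A=cv2.resize(im[y:y+60,x:x+80],(800,600),interpolation=cv2.INTER_NEAREST)
B=im
cv2.imwrite("pics/w6c.png",np.vstack([cv2.resize(im[y+5:y+75,x+20:x+100],(460,402),interpolation=cv2.INTER_NEAREST)[:,:], ]) if 0 else np.hstack([cv2.resize(im[y+5:y+75,x+20:x+90],(400,400),interpolation=cv2.INTER_NEAREST),cv2.resize(im[150:450,200:500],(400,400),interpolation=cv2.INTER_AREA)]));print(x+20,y+5)
```

```text
[519.97 -21.3  180.27] [ 3.14 -0.    3.14] 13.025
[332 260]
292 220
```

View pics/w6c.png

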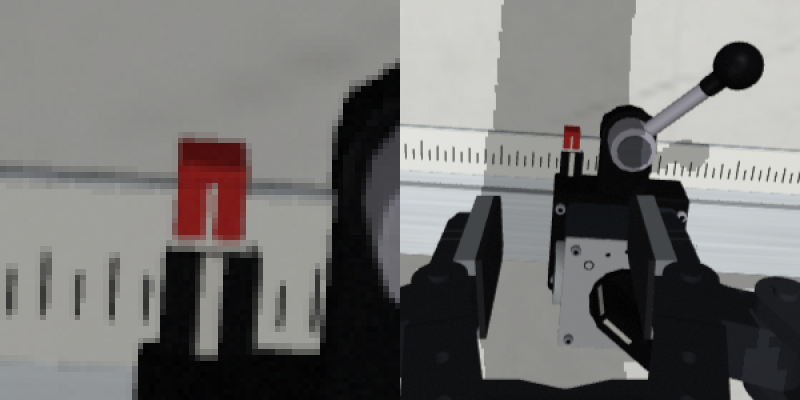

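Run:
```python
from h import *
K=C("wrist")[0];P=np.load("P6.npy");P1=np.load("P1.npy")
ex=np.array([.9976,-.0699,0]);ey=np.array([.0699,.9976,0])
b=px2w((453.5,199),82,K,P);h=px2w((374,261),73,K,P);d=(b-h)[:2]
print("ball",b,"hub",h,np.hypot(*d),"theta",np.arctan2(d[1],d[0])-(np.pi-.77))
print("knob via hub",h+72*ex,"via w1",px2w((337,420),102,K,P1)-110*ey, "via mark", px2w((328.6,261.5),23,K,P)+52*ex+30*ey)
for p in (h+72*ex,): p=np.array([*p[:2],102]);print(w2px(p,K,P),w2px(p,*C("top")))
# white knob line ends in w6 (right panel 597,287 - 605,313)
for q in((597,287),(605,313),(626,312),(650,343)):print(px2w((200+(q[0]-400)*.75,150+q[1]*.75),129,K,P))
im=cv2.imread("pics/w6.png");print(status.read_state()['qpos'])
```

```text
ball [492.61  60.14  82.  ] hub [537.83  12.8   73.  ] 65.46436883970203 theta -0.038309917642842084
knob via hub [609.66   7.77  73.  ] via w1 [610.64   9.5  102.  ] via mark [611.42   8.53  23.  ]
[367.84 376.08] [324.82 241.83]
[581.6   -7.88 129.  ]
[595.26  -4.07 129.  ]
[594.75   5.32 129.  ]
[611.69  16.87 129.  ]
[ 0.05  0.51 -0.09  1.93  0.07  0.7   1.49]
```

move_arm([
  [[18,6,10],[0,0,9],0.5],
  [[18,6,10],[0,0,9],0.5],
  [[18,6,0],[0,0,9],0.5],
  [[18,6,0],[0,0,9],0.5],
  [[18.5,6,0],[0,0,8],0.5],
  [[0,0,0],[0,0,0],0.5],
  [[0,0,0],[0,0,0],0.5],
  [[0,0,0],[0,0,0],0.5],
])

```text
clock: 14.02
eef_pos: [609.9, 7.7, 200.3]
tool_rot: [3.141, -0.001, -2.374]
force: [-0.1, 0.8, 0.7]
width: 42.8
gripper_force: 0.0
```

Run:
```python
from h import *
K=C("wrist")[0]
P=wpose();im=cams.get_image("wrist");cv2.imwrite("pics/w7.png",im)
s=status.read_state();print(s['eef_pos'],s['tool_rot'],s['qpos'],s['clock'])
c=w2px([610.5,8.5,102],K,P);u=np.array([np.cos(np.radians(224)),np.sin(np.radians(224)),0])
print(c,w2px([610.5,8.5,129],K,P),w2px(np.array([610.5,8.5,129])+20*u,K,P),w2px(np.array([610.5,8.5,129])-20*u,K,P))
g=cv2.cvtColor(im,cv2.COLOR_BGR2GRAY);x,y=int(c[0]),int(c[1])
sub=g[y-60:y+60:2,x-64:x+64:2];print(x,y)
for r in sub:print(''.join(" .:-=+*#%@"[min(9,v//24)] for v in r))
```

```text
[610.11   7.67 200.43] [-3.14 -0.   -2.37] [ 0.13  0.62 -0.31  1.66  0.23  0.9   2.07] 14.075
[323.96 242.4 ] [324.03 256.81] [324.01 224.01] [324.05 287.91]
323 242
***************+    .===-. .=+++====+++-                        
**************+    ..===--.=++++= .-++++.                       
*************+      =+===.=+++++= :=+++++.                      
+***********=      -++===++++++++=++++++++.                     
*+*********-      -+++==++++++++++++++++++=                     
**********-      -++++=++++++++++++++++++++=                   -
*********:      -*++++++++++++++++++++++++++-                 :%
********:      =**++=++++++++++++++++++++++++- .             -**
*******:      =**++=+++++++++++:--++++++++++++-..           =**+
*****:.      =***+++++++++++++-++==++++++++++++:..         +**++
***+.      .=+**++++++++++++++-+++-++++++++++++*-..      :+**:+*
**+       :=+++++++++++++++++++:=-++++++.:++++#%%:.     .@@*=#**
**:  --:--++++++++++++++++++++++++++++++::+++#%%%%:.     #@=@@#-
*+  :-:==+++++++++++++++++++++++++++++++++++#%%%%%%..    .%@@@+%
*.  -.:=++++++++++++++++
[... 2265 characters left out ...]
****+++++++++          :%%%%%%#*##%%%%%%%%%%%%@%%%
****+*++*+*******++++++++++          .%%%%%***#%%%%%%%%%%%%%%@%%
*****++*+*********+*+++++++.         :%%%%*++**%%%%%%%%%%%%%%%%%
*****+***************#*+++++         #%%#*******%%%%%%%%%%%%%%%%
+******************%#%%*++%%*+++++++*%%#+*******#%%%%%%%%%%%%%%%
******************%%%%%%*%%%%%**#%%%%%#**********#%%%%%%%%%%%%%%
+++**************%%%%%%%%#%%%*=++%%%%*************#%%%%%%%%%%%%%
***++***********%%%%%%%%%%#%#=+:*%%%***************#%%%%%%%%%%%%
++++=+*******##%%%%%%%%%%%%#*+- *%#+***************+#%%%%%%%####
--:  .******#%%%%%%%%%%%%%%%##**##*******************#%%%%%#  :=
--:  .*****#%%%%%%%%%%%%%%%%%#%%#%%%***************++*%%%%%+  .=
```

move_arm([
  [[0.4,0.6,-35],[0,0,0],0.5],
  [[0,0,-30],[0,0,0],0.5],
  [[0,0,-20],[0,0,0],0.5],
  [[0,0,-10],[0,0,0],0.5],
  [[0,0,0],[0,0,0],0.3],
  [[0,0,0],[0,0,0],0],
  [[0,0,0],[0,0,0],0],
  [[0,0,0],[0,0,0],0],
  [[0,0,0],[0,0,0],0],
  [[0,0,0],[0,0,0],0],
])

```text
clock: 15.32
eef_pos: [611.5, 8.6, 106.3]
tool_rot: [-3.141, 0.001, -2.373]
force: [-2.2, 0.1, 6.3]
width: 11.6
gripper_force: 60.0
```

move_arm([
  [[0,0,0],[0,0,-6],0],
  [[0,0,0],[0,0,-6],0],
  [[0,0,0],[0,0,-6],0],
  [[0,0,0],[0,0,-6],0],
  [[0,0,0],[0,0,-6],0],
  [[0,0,0],[0,0,-6],0],
  [[0,0,0],[0,0,-6],0],
  [[0,0,0],[0,0,-6],0],
  [[0,0,0],[0,0,-6],0],
  [[0,0,0],[0,0,-6],0],
])

```text
clock: 16.58
eef_pos: [611.3, 9.4, 106.3]
tool_rot: [3.141, 0.0, 2.861]
force: [-1.6, 2.3, 6.3]
width: 11.7
gripper_force: 60.2
```

move_arm([
  [[0,0,0],[0,0,-4],0],
  [[0,0,0],[0,0,-4],0],
  [[0,0,0],[0,0,-4],0],
  [[0,0,0],[0,0,0],0],
  [[0,0,0],[0,0,0],0],
  [[0,0,0],[0,0,0],0],
])

```text
clock: 17.32
eef_pos: [611.4, 9.5, 106.3]
tool_rot: [3.14, -0.0, 2.655]
force: [-2.2, 1.7, 6.1]
width: 12.0
gripper_force: 60.3
```

Run:
```python
from h import *
s=status.read_state();print({k:s[k] for k in('eef_pos','tool_rot','force','torque','width','gripper_force','clock')})
print("turn",(-2.3735-s['tool_rot'][2])%(2*np.pi))
K=C("wrist")[0];P=wpose();im=cams.get_image("wrist")
p=s['eef_pos'].copy();p[2]=129;print(w2px(p,K,P))
T=cams.get_image("top");cv2.imwrite("pics/t8.png",T);cv2.imwrite("pics/w8.png",im)
# lever ball & rider/pointer in the wrist picture
for n,q in(("ball",(492.6,60.1,82)),("mark",(556,-17,23))):
    u=w2px(q,K,P);print(n,u)
    if 30<u[0]<610 and 30<u[1]<450:
        x,y=u.astype(int);g=cv2.cvtColor(im,cv2.COLOR_BGR2GRAY)[y-24:y+24,x-30:x+30]
        for r in g:print(''.join(" .:-=+*#%@"[min(9,v//24)] for v in r))
```

```text
{'eef_pos': array([611.36,   9.53, 106.27]), 'tool_rot': array([ 3.14, -0.  ,  2.65]), 'force': array([-2.17,  1.68,  6.07]), 'torque': array([0.26, 0.56, 0.1 ]), 'width': 12.027247403027848, 'gripper_force': 60.277857184410095, 'clock': 17.325}
turn 1.2549254034070945
[324.91 344.88]
ball [295.22 -28.49]
mark [239.98 188.86]
********************************+=====++==---::::::::::::--=
*********************************+===+++++===--::::----=====
**********************************+===++=======--===========
***********************************++=======================
********************************++**+=======================
******************************++--+**++=====================
****************************+=-:..-****=::--===============-
**************************+=-.....:+****:  .:--=======---:::
************************+=-..:.....-****=     .:----::...   
*********************++=-.:::::....:+****.       ..         
********************+--.:::::::...::=**++=                  
******************+=-.:::::::::...::-+++++:                 
****************++-:::::::::::::.::-=++*
[... 1453 characters left out ...]
 .-####*=          .-####+     
######################=        :*###*+:          :*####:    
######################*:       .-####*=           -####+    
#######################+        .*###*+:          :*####:   
########################:       .-####*=           -####+   
########################+        :*###*+:          :*####:  
################*########:       .-*###*+          .-####+  
###############*-*#######+        .=####*:          :*####: 
###############*:-#######+        .-*###*+          .=####+ 
################+:*######+         .=####*:         .=#####.
#################:-#######:        .-*###*+          -###*+.
#################+:*######+         .=####*:         .+*+:
```

```bash
python3 -c "
from cell import ctrl;print(ctrl.finish_job())"
```

```text
the job is handed in; nothing more can be done
None
```

I handed the job in at about 17.5 s, but the judge's verdict didn't come back. My last readings put the pointer within about 0.5 mm of the mark and the knob held with 60 N at 1.255 rad (three-dot stop). The lever looked fully locked when last seen, before I turned the knob, and nothing suggested a bystander had been touched.

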